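Index the pebble dispenser and draw its gate

TASK

Drop the three red pebbles from the hopper into the cup that holds the smaller of the two stones: pull up the spring plunger, swing the carousel to the next hole so that this cup stands under the hopper, and let the plunger snap fully home; only then draw the hopper's slide gate right out to its end stop. Keep both stones in their cups, leave the plunger home and the gate out, and do not disturb the clear jar, the torch and the loose slate chip on the table beside it.

Things in the scene. Friction and masses are not known exactly. Their poses are not given: they have to be found in the camera images.
- dispenser: Fixed pebble dispenser on a plywood board 290x250x12 mm. Origin: table level, under the carousel's pivot. Local x points from pivot to hopper (away from robot, give or take its yaw), y left, z up. Steel index plate on its -x half, top at z 24 mm, three 13 mm holes 100 mm from the pivot: one straight at -x, the others 50 deg (0.873 rad) either side. Hopper column behind, to z 128 mm.
- carousel (a joint): Turn of the aluminium carousel about the vertical pivot, rad, 0 at start (pin in the middle hole), positive counter-clockwise from above; stops at +-1.08. +0.873 and -0.873 bring the pin over the outer holes: -0.873 puts the left (+y) cup under the hopper, +0.873 the right (-y) cup. Light friction, about 1 N at the knob. Play of the pin in a hole +-0.01 rad.
- plunger (a joint): Lift of the spring pin, m: 0 home in a hole, stroke 0.018. The 11 mm pin with rounded tip must rise at least 0.011 to clear the index plate. The spring pulls it down with 3.5 N at home to 8 N at full lift; let go over a hole it snaps home, let go elsewhere it rests on the plate at about 0.011.
- knob (a point): Grip point on the axis of the plunger's round black knob: 30 mm across, 29 mm tall (z 52 to 81 mm when home), this point at z 68 mm, 100 mm from the pivot on the carousel's arm, opposite the cups. It may be gripped from any side; it rises with the plunger and swings with the carousel. The arm below it is 30 mm wide, top at z 34 mm, with an 18 mm collar to z 48 mm under the knob.
- cup_left (a point): Centre of the inner floor (z 35 mm) of the grey round cup that starts on the local +y side: 60 mm inside, wall 3 mm, rim at z 67 mm, 85 mm from the pivot, at +50 deg from local x while the carousel reads 0. Moves with the carousel.
- cup_right (a point): The same for the like cup that starts on the local -y side, at -50 deg. Between the cups a flat blank disc parks under the hopper at the start.
- outlet (a point): Point on the hopper's vertical axis, at z 71 mm just under the gate, 85 mm from the pivot along local x; the wanted cup's centre must come under it. Hopper: open square grey tube, 46 mm inside, 54 mm outside, z 77 to 128 mm.
- gate (a joint): Draw of the steel slide gate under the hopper, m: near 0 (up to 0.004) closed, 0.056 against its end stop. It slides level along local -y (to the right), friction about 1.5 N, stays where left.
- gate_grip (a point): Grip point on the gate's upright round steel post: 16 mm across, z 76 to 113 mm, this point at z 98 mm on its axis, 76 mm to local -y of the hopper's axis when closed, 132 mm when fully out. It stands on a tongue 24 mm wide, its top at z 76 mm.
- river_b: The smaller stone: pale pebble, 26x34x20 mm, 26 g, loose in one of the two cups (left or right, it varies). Origin in the middle of its underside.
- plum_stone: The larger stone: plum-coloured pebble, 36x44x30 mm, 69 g, loose in the other cup. Origin in the middle of its underside.
- red_pebble_1: red jasper pebble, about 20x24x15 mm, 14 g, loose; one of the three in the hopper. Origin in the middle of its underside (it turns with the pebble).
- red_pebble_2: red jasper pebble, about 20x24x15 mm, 14 g, loose; one of the three in the hopper. Origin in the middle of its underside (it turns with the pebble).
- red_pebble_3: red jasper pebble, about 20x24x15 mm, 14 g, loose; one of the three in the hopper. Origin in the middle of its underside (it turns with the pebble).
- sample_jar_1: Bystander: clear jar of stone chips with a black cap, 47 mm across, 63 mm tall, standing on the table. Origin in the middle of its underside.
- torch: Bystander: black metal torch lying on the table, 110 mm long, 29 mm thick. Origin in the middle of its underside.
- slate_a: Bystander: flat grey slate chip lying on the table, 45x68x18 mm. Origin in the middle of its underside.
- pivot (a point): Point on the carousel's pivot axis, z 45 mm.

How it is judged (in metres and radians):
On the way, in this order (a step that is already met when the one before it is completed fails the run):
1. the plunger is pulled clear of its hole with the gate still shut (value of joint plunger above 0.009 m and value of joint gate below 0.012 m), for 0.1 s.
2. the plunger is home again in the hole that puts the smaller stone's cup under the hopper, with the gate still shut (value of joint plunger below 0.003 m and horizontal distance between river_b and outlet below 0.028 m and height (world z) of river_b between 0.028 and 0.066 m and value of joint gate below 0.012 m), for 0.3 s.
3. the gate is drawn out to its end stop with the plunger home (value of joint plunger below 0.003 m and value of joint gate above 0.052 m), for 0.2 s.
At the end, for the whole second after the job is handed in: Plunger home (within 3 mm), smaller stone in its cup under the hopper (within 28 mm of its axis), all three red pebbles at rest in that cup (within 34 mm of the axis, below 69 mm), larger stone still in its own cup, gate out to within 4 mm of its stop (all of step 3 and horizontal distance between river_b and outlet below 0.028 m and height (world z) of river_b between 0.028 and 0.066 m and horizontal distance between each of red_pebble_1, red_pebble_2, red_pebble_3 and outlet below 0.034 m and height (world z) of red_pebble_1 between 0.03 and 0.069 m and linear speed of each of red_pebble_1, red_pebble_2, red_pebble_3 below 0.03 m/s and height (world z) of red_pebble_2 between 0.03 and 0.069 m and height (world z) of red_pebble_3 between 0.03 and 0.069 m and height (world z) of plum_stone above 0.028 m and horizontal distance between plum_stone and pivot below 0.118 m); the robot touches nothing.
It fails at once if the jar, torch or slate chip is shifted more than 20 mm, or the jar is tipped (distance of any of sample_jar_1, torch, slate_a from where it was at the start of the episode above 0.02 m or angle between sample_jar_1's own z axis and vertical above 0.3 rad).
It also fails if it takes over 53 s, if anything falls off the work surface, if the arm or the gripper's body presses on something with over 40 N, if the wrist force passes 120 N, or if a joint passes its speed limit or range.

ROBOT

A 7-joint arm with a two-finger parallel gripper is mounted at the origin on a cart in front of the work surface, level with it; the furniture and walls round the work are solid. World frame = base frame: x ahead of the robot, y to its left, z up, the work surface at z = 0. Lengths are in mm, angles in rad, forces in N, time in s.
With the tool pointing down it reaches from about 425 to 925 mm from the base axis. Payload 6.8 kg.
Tool frame: the origin (TCP) lies between the finger pads; the fingertips stand 19 mm ahead of it and the grasp point (between the pads) is the TCP; z points along the fingers, y is the line along which they close (so a half turn about z gives the same grasp; the last joint's range is limited). The gripper opens to 85 mm and grips with 20 to 120 N. Pads are 22 mm wide; open, the fingers measure 114 mm over their backs; the gripper's body (76 mm by 85 mm) begins 54 mm behind the grasp point. The pads swing forward as they close: fully open they stand 13 mm farther back than shut.
Start: joints at [-1.351, 0.477, 0.022, 1.555, -0.011, 1.109, -0.083], TCP at [217.32, 639.076, 250.308] pointing down, gripper open.
Joint ranges: [-2.96, 2.96], [-0.34, 2.1], [-1.41, 1.46], [0.24, 2.44], [-1.37, 4.51], [0.17, 1.92], [-2.96, 2.96]. Speed limits (rad/s): [2.39, 2.39, 3.14, 3.14, 3.14, 3.14, 3.14].

INTERFACE

Orientations are given as a unit quaternion [x, y, z, w].
In Python, from cell import robot gives the robot as it stands. The module is installed in compiled form; this text tells all that it offers.
- The arm moves only by the tool jog_arm, never from a script. Its argument "plan" is one flat list of numbers, 7 for each row, row after row: the opening, from 0 (shut) to 1 (fully open), then the shift along the tool's x, y, z in m, then the turn, a rotation vector about the tool's x, y, z in rad. A call has 1 to 12 rows; each row shifts and turns the commanded pose from where the row before left it, along the tool's axes as they then stand; what a row does not reach is not made up. A row lasts 1/12 s, in which the tool goes at most 41.7 mm and 7.16 degrees, less where a joint would pass 70% of its speed; a pose out of reach is approached as far as the arm can. A call with a gripper value outside its range is refused whole. The fingers move at their own pace and stop on an object; the grip force is fixed at half the most. Time passes only in rows, so rows that do not move let the fingers close. It gives the time, the measured TCP pose, the force, the opening and the grip force at its end, in the units of the state.
- robot.sense(): the state, without advancing time (a new reading comes with each control period).
- robot.snapshot(name): name is "scene" or "top"; returns the picture (420x560x3 uint8, red, green, blue); there is no depth.
- robot.calibration(name): a dict with "fovy" (degrees; the focal length in pixels is half the picture's height over the tangent of half this angle, whatever the lens; pixels are square), "cx", "cy" (the principal point, pixels), "origin" and "orientation" of the camera in the world. Camera axes: x right, y up, looking along -z (the intrinsics and any distortion apply to the point x, -y, -z); pixel columns grow to the right and rows downward; lengths in mm; the calibration is good to about 2 mm. A picture is of the moment at which its call begins. calibration takes no time and is no camera call.
- robot.job_done(): hands the job in; it is judged then, once.
Trained networks look in the newest picture that a camera, given by its name, has taken for a name from the list of things; names that differ only in an ending like _2 or _b are one class to them, and where a whole thing is asked for, a point or a joint stands for the part that bears it (a point fixed in the world has none). Each returns a list of dicts, best first, with "p" (0 to 1); they miss things now and then, are a little off and sometimes report something else, mostly with a low value. They report only what shows in the picture. A call takes as long as a camera call.
- robot.boxes_of(camera, name): "bbox" ([left, top, right, bottom] in pixels, round what is visible of it).
- robot.place_of(camera, name): "at" ([column, row] in pixels: a listed point, or the origin of a listed thing).
The state is a dict: "clock": time; "joint_positions": joint angles; "qd": joint speeds; "joint_efforts": joint torques, N m; "eef_pos": TCP position; "tool_rot": TCP orientation; "force": force on the tool from outside, world axes, zero at the start; "wrist_torque": the same for the moment, N m; "gripper_width": finger opening in mm; "finger_force": force on a finger pad.
Only numpy, scipy, OpenCV 4.12 (cv2) and the standard library are available. Lean on these libraries where they do the work, as an engineer would, in place of code of your own. Each camera call takes 0.05 s, during which the arm holds its last target. There are 200 camera calls.

## Working session

There is one attempt and no reset: what is moved stays moved. The work goes in short steps, Python scripts to look and compute and a tool call to move; the robot and the scene stay as the last step left them, time stands still between calls to the robot, and variables do not carry over. Pictures are saved under pics/ and viewed, at most 10 in all, crops included, and the job is handed in when it is done.

Besides the shell and the picture viewer there is one more tool, called after ">>>" as a command line: name --argument value ..., lists and objects as JSON in quotes. jog_arm: Moves the arm, as the interface text tells. Its arguments: {"type":"object","properties":{"plan":{"type":"array"}},"required":["plan"]}

```bash
mkdir -p pics
cat > h.py <<'E'
import numpy as np, cv2
from scipy.spatial.transform import Rotation as R
from cell import robot
def snap(c,n):
    im=robot.snapshot(c); cv2.imwrite(f'pics/{n}.png',im[:,:,::-1]); return im
def ray(c,px):
    k=robot.calibration(c); f=210/np.tan(np.radians(k['fovy'])/2)
    d=np.array([(px[0]-k['cx'])/f,-(px[1]-k['cy'])/f,-1.])
    return np.array(k['origin'],float),R.from_quat(k['orientation']).apply(d)
def at_z(c,px,z):
    o,d=ray(c,px); return (o+d*(z-o[2])/d[2]).round(1)
def proj(c,p):
    k=robot.calibration(c); f=210/np.tan(np.radians(k['fovy'])/2)
    q=R.from_quat(k['orientation']).inv().apply(np.array(p,float)-k['origin'])
    return np.array([k['cx']+f*q[0]/-q[2],k['cy']+f*q[1]/q[2]]).round(1)
E
python3 - <<'E'
from h import *
for c in('scene','top'):
    snap(c,c+'0'); print(robot.calibration(c))
    for n,z in dict(knob=68,cup_left=35,cup_right=35,outlet=71,gate_grip=98,river_b=35,plum_stone=35,sample_jar_1=0,torch=0,slate_a=0,pivot=45,dispenser=0).items():
        r=robot.place_of(c,n)
        print(c,n,[(round(a['p'],2),np.round(a['at']),at_z(c,a['at'],z)) for a in r[:2]])
print(robot.sense())
E
```

```text
{'fovy': 43.99546528061337, 'cx': 272.45656322758657, 'cy': 211.40744732549834, 'origin': array([-171.11985097, -679.60851257,  985.37629717]), 'orientation': array([ 0.37899785, -0.16425129, -0.33800738,  0.84565546])}
scene knob [(0.62, array([208., 203.]), array([468.6, 203.9,  68. ]))]
scene cup_left [(0.63, array([220., 177.]), array([591.9, 303. ,  35. ]))]
scene cup_right [(0.69, array([219., 180.]), array([581.4, 294.1,  35. ])), (0.58, array([257., 193.]), array([621.9, 172. ,  35. ]))]
scene outlet [(0.69, array([247., 170.]), array([641.4, 238.2,  71. ]))]
scene gate_grip [(0.55, array([266., 174.]), array([646.2, 161.8,  98. ]))]
scene river_b [(0.45, array([256., 193.]), array([619.8, 175.2,  35. ]))]
scene plum_stone [(0.41, array([221., 177.]), array([594.2, 302.2,  35. ]))]
scene sample_jar_1 [(0.89, array([285., 288.]), array([ 451.8, -112.2,    0. ]))]
scene torch [(0.68, array([296., 333.]), array([ 374.3, -223.9,    0. ]))]
scene slate_a [(0.82, array([350., 304.]), array([ 529.4, -255.3,    0. ]))]
scene pivot [(0.73, array([225., 194.]), array([544.5, 222.9,  45
[... 1450 characters left out ...]
array([-1.35110686,  0.47697675,  0.02239398,  1.55535606, -0.01150046,
        1.10931256, -0.08309545]), 'qd': array([-0.00033015,  0.00164571, -0.00203492,  0.00032426, -0.00212529,
       -0.00160907, -0.00080679]), 'joint_efforts': array([ 2.85472042e-04, -5.96342289e+01,  1.60712510e+00, -2.81529057e+01,
        1.25267595e-02,  1.90227598e-03, -5.47202774e-06]), 'eef_pos': array([217.31678551, 639.09814387, 250.34198585]), 'tool_rot': array([ 1.63167383e-01,  9.86598400e-01,  3.84958416e-05, -5.64913086e-06]), 'force': array([-0.15709371, -0.07141384,  0.48356032]), 'wrist_torque': array([-0.03028883,  0.02378535,  0.00174015]), 'finger_force': 0.0, 'gripper_width': 85.48954871616463}
```

Run:
```python
import cv2
a=cv2.imread('pics/scene0.png')[130:260,150:330];b=cv2.imread('pics/top0.png')[120:280,110:290]
cv2.imwrite('pics/c0.png',cv2.resize(a,None,fx=4.4,fy=4.4,interpolation=2));cv2.imwrite('pics/c1.png',cv2.resize(b,None,fx=3.7,fy=3.7,interpolation=2))
```

```text
(no output)
```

View pics/c0.png

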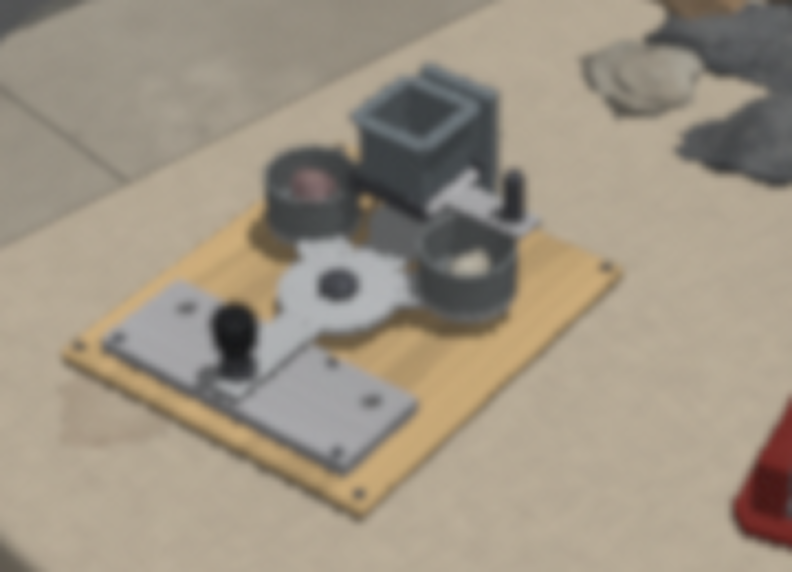

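View pics/c1.png

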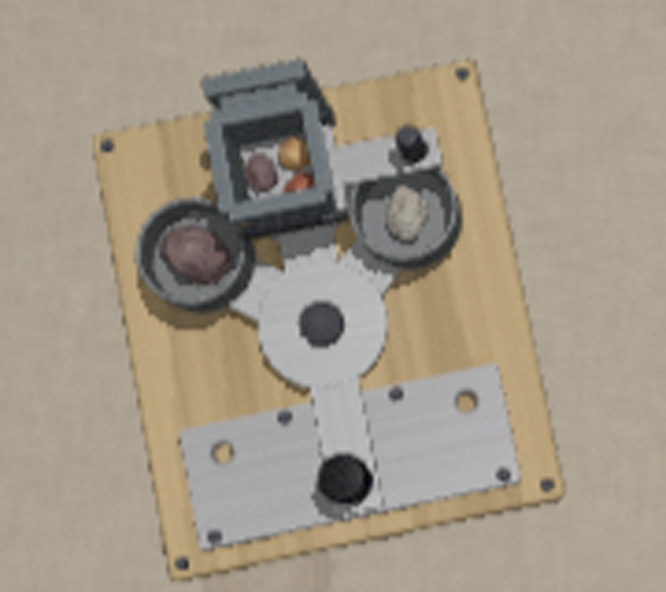

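View pics/top0.png

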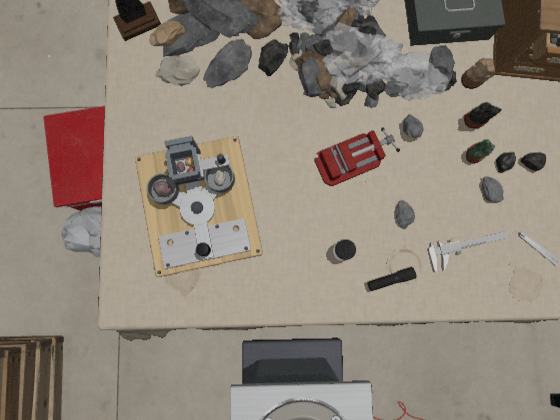

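Run:
```python
from h import *
g=lambda u,v:(110+u/3.7-.4,120+v/3.7-.4)
g2=lambda u,v:(150+u/4.4-.4,130+v/4.4-.4)
B=[at_z('top',g(*p),12) for p in[(93,135),(475,60),(565,497),(172,578)]]
S=[at_z('scene',g2(*p),12) for p in[(62,356),(362,518),(622,270)]]
H=[at_z('top',g(*p),24) for p in[(223,453),(467,401)]]
H2=[at_z('scene',g2(*p),24) for p in[(187,307),(372,401)]]
print('corners',B,np.mean(B,0),'scene corners nearL,nearR,farR',S,(S[0]+S[2])/2)
print('sides',[np.linalg.norm(B[i]-B[i-1]).round() for i in range(4)])
for h in(H,H2):
    d=h[0]-h[1];yaw=np.arctan2(-d[0],d[1]); m=(h[0]+h[1])/2
    print('holes',h,np.linalg.norm(d),yaw,'pivot',m[:2]+64.3*np.array([np.cos(yaw),np.sin(yaw)]))
print('knob top',at_z('top',g(345,480),81),at_z('scene',g2(235,322),81),'post',at_z('top',g(410,140),113),at_z('scene',g2(515,177),113))
print('pivotcap',at_z('top',g(322,324),48),at_z('scene',g2(338,285),48))
```

```text
corners [array([679.8, 376.7,  12. ]), array([725.2, 133.3,  12. ]), array([443.1,  79.8,  12. ]), array([398.6, 322.5,  12. ])] [561.675 228.075  12.   ] scene corners nearL,nearR,farR [array([394.5, 315.1,  12. ]), array([439.7,  73. ,  12. ]), array([722.8, 132.4,  12. ])] [558.65 223.75  12.  ]
sides [np.float64(286.0), np.float64(248.0), np.float64(287.0), np.float64(247.0)]
holes [array([474.1, 289.5,  24. ]), array([503.2, 139.3,  24. ])] 152.99297369487266 0.19137076414068965 pivot [551.77616695 226.6301695 ]
holes [array([475.2, 287.9,  24. ]), array([503.8, 137.3,  24. ])] 153.29161751380926 0.18767222247932908 pivot [552.67096888 224.59661162]
knob top [452.1 206.1  81. ] [449.6 199.5  81. ] post [646.9 163.9 113. ] [647.2 160.2 113. ]
pivotcap [549.6 225.1  48. ] [543.8 215.7  48. ]
```

>>> jog_arm --plan '[1,0,0,0,0,0,-0.1033,1,0,0,0,0,0,-0.1033,1,0,0,0,0,0,-0.1033,1,0,0,0,0,0,-0.1033,1,0,0,0,0,0,-0.1033,1,-0.0105,-0.033,0,0,0,0,1,-0.0105,-0.033,0,0,0,0,1,-0.0105,-0.033,0,0,0,0,1,-0.0105,-0.033,0,0,0,0,1,-0.0105,-0.033,0,0,0,0,1,-0.0105,-0.033,0,0,0,0,1,-0.0105,-0.033,0,0,0,0]'

```text
clock: 2.3
eef_pos: [333.5, 424.4, 250.5]
tool_rot: [-0.094, 0.996, 0.0, 0.0]
force: [0.5, 0.2, 0.2]
gripper_width: 85.2
finger_force: 0.0
```

>>> jog_arm --plan '[1,-0.0105,-0.033,0,0,0,0,1,-0.0105,-0.033,0,0,0,0,1,-0.0105,-0.033,0,0,0,0,1,-0.0105,-0.033,0,0,0,0,1,-0.0105,-0.033,0.02,0,0,0,1,-0.0105,-0.033,0.03,0,0,0,1,-0.0105,-0.033,0.03,0,0,0,1,0,0,0,0,0,0,1,0,0,0,0,0,0]'

```text
clock: 3.05
eef_pos: [445.3, 215.9, 174.5]
tool_rot: [-0.092, 0.996, -0.001, -0.001]
force: [0.1, 0.0, -0.4]
gripper_width: 85.2
finger_force: 0.0
```

>>> jog_arm --plan '[1,-0.0066,-0.0106,0.02,0,0,0,1,0,0,0.03,0,0,0,1,0,0,0.03,0,0,0,1,0,0,0.0245,0,0,0,1,0,0,0,0,0,0]'

```text
clock: 3.47
eef_pos: [451.3, 209.7, 68.3]
tool_rot: [-0.095, 0.995, -0.001, -0.003]
force: [-0.4, -0.7, 0.6]
gripper_width: 85.4
finger_force: 0.0
```

Run:
```python
from h import *
a=snap('scene','s1');b=snap('top','t1')
print(proj('top',[453.8,206.7,81]),proj('scene',[453.8,206.7,81]))
a=cv2.resize(a[150:250,160:290],None,fx=3,fy=3,interpolation=2);b=cv2.resize(b[200:300,150:280],None,fx=3,fy=3,interpolation=2)
cv2.imwrite('pics/c2.png',np.hstack([a,b])[:,:,::-1])
```

```text
[202.6 248.6] [202.6 200.8]
```

View pics/c2.png

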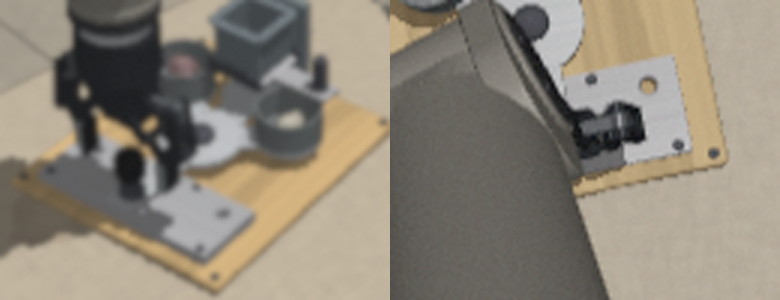

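Run:
```python
from h import *
s=robot.sense();print(s['eef_pos'],s['tool_rot'],s['force'],s['qd'].round(3))
```

```text
[453.71604398 210.43929213  71.76493136] [-9.49839854e-02  9.95478761e-01  1.80418178e-04 -2.16540273e-04] [0.53250111 0.12357186 0.76865149] [ 0.003 -0.038  0.009 -0.017  0.001  0.001  0.002]
```

>>> jog_arm --plan '[1,0.0005,-0.0036,0.002,0,0,0,0.6,0,0,0,0,0,0,0.3,0,0,0,0,0,0,0,0,0,0,0,0,0,0,0,0,0,0,0,0,0,0,0,0,0,0,0,0,0,0,0,0,0,0,0,0,0,0,0,0,0,0,0,0,0,0,0,0]'

```text
clock: 4.32
eef_pos: [454.4, 206.0, 70.1]
tool_rot: [-0.094, 0.996, 0.0, 0.0]
force: [-1.8, 0.3, 7.8]
gripper_width: 28.3
finger_force: 58.5
```

>>> jog_arm --plan '[0,0,0,-0.004,0,0,0,0,0,0,-0.006,0,0,0,0,0,0,-0.005,0,0,0,0,0,0,0,0,0,0,0,0,0,0,0,0,0]'

```text
clock: 4.73
eef_pos: [454.3, 205.8, 84.4]
tool_rot: [-0.094, 0.996, 0.0, 0.0]
force: [3.3, 1.5, -7.6]
gripper_width: 28.0
finger_force: 59.6
```

Run:
```python
from h import *
s=robot.sense();print(s['eef_pos'],s['tool_rot'],s['force'],s['gripper_width'])
# per-row tool-frame step for swing, n rows
n=14;a=.873/n
p0=s['eef_pos'][:2];r=R.from_quat(s['tool_rot']);piv=np.array([552,225.5])
print('radius',np.linalg.norm(p0-piv),np.degrees(np.arctan2(*(piv-p0)[::-1])))
# chord expressed in current tool frame
v=p0-piv;c,sn=np.cos(a),np.sin(a);d=np.array([c*v[0]-sn*v[1],sn*v[0]+c*v[1]])-v
print(a,r.inv().apply([*d,0]))
```

```text
[454.26254925 205.82306591  84.40496587] [-9.43483624e-02  9.95539116e-01  2.33301827e-04  4.47834279e-04] [ 3.33974684  1.51351712 -7.57733941] 27.985638749079197
radius 99.69850056593238 11.382878087279675
0.062357142857142854 [-2.53970925e-01 -6.21071551e+00 -2.12254092e-03]
```

>>> jog_arm --plan '[0,-0.0002,-0.0062,0,0,0,-0.0624,0,-0.0002,-0.0062,0,0,0,-0.0624,0,-0.0002,-0.0062,0,0,0,-0.0624,0,-0.0002,-0.0062,0,0,0,-0.0624,0,-0.0002,-0.0062,0,0,0,-0.0624,0,-0.0002,-0.0062,0,0,0,-0.0624,0,-0.0002,-0.0062,0,0,0,-0.0624,0,0,0,0,0,0,0,0,0,0,0,0,0,0]'

```text
clock: 5.48
eef_pos: [472.9, 166.9, 84.5]
tool_rot: [-0.308, 0.952, 0.001, 0.002]
force: [5.6, 3.3, -8.4]
gripper_width: 27.7
finger_force: 59.7
```

Run:
```python
from h import *
s=robot.sense();print(s['eef_pos'],s['tool_rot'],s['force'],s['gripper_width'],s['joint_positions'].round(2))
v=np.array([552,225.5])-s['eef_pos'][:2];print(np.linalg.norm(v),np.arctan2(v[1],v[0])-.189)
```

```text
[472.87106898 166.89216063  84.51865478] [-3.07612846e-01  9.51509652e-01  5.33681201e-04  1.85329010e-03] [ 5.59879346  3.29234329 -8.44108623] 27.674784874728044 [-0.44  0.43 -0.03  2.1   0.02  0.61  1.71]
98.4696225177568 0.4484983370642988
```

>>> jog_arm --plan '[0,-0.0003,-0.0062,0,0,0,-0.0624,0,-0.0003,-0.0062,0,0,0,-0.0624,0,-0.0003,-0.0062,0,0,0,-0.0624,0,-0.0003,-0.0062,0,0,0,-0.0624,0,-0.0003,-0.0062,0,0,0,-0.0624,0,-0.0003,-0.0062,0,0,0,-0.0624,0,-0.0003,-0.0062,0,0,0,-0.0624,0,0,0,0,0,0,0,0,0,0,0,0,0,0]'

```text
clock: 6.23
eef_pos: [505.8, 139.6, 84.5]
tool_rot: [-0.506, 0.862, 0.0, 0.002]
force: [6.9, 5.9, -7.4]
gripper_width: 27.9
finger_force: 59.8
```

Run:
```python
from h import *
s=robot.sense();print(s['eef_pos'],s['tool_rot'],s['force'],s['gripper_width'],s['joint_positions'].round(2))
v=np.array([552,225.5])-s['eef_pos'][:2];print(np.linalg.norm(v),np.arctan2(v[1],v[0])-.189)
print('chord from start',np.linalg.norm(s['eef_pos'][:2]-[454.26,205.82]), 'want',200*np.sin(.873/2))
a=snap('scene','s2')
cv2.imwrite('pics/c3.png',cv2.resize(a[140:260,150:300],None,fx=5,fy=5,interpolation=2)[:,:,::-1])
```

```text
[505.77961247 139.59958661  84.53657014] [-5.06432605e-01  8.62276226e-01  4.58466104e-04  2.34892199e-03] [ 6.93136466  5.87154125 -7.43001756] 27.89543096683307 [-0.28  0.46 -0.13  2.04  0.1   0.64  2.16]
97.54591351862138 0.8881589720065668
chord from start 83.9012134482447 want 84.55404636667402
```

View pics/c3.png

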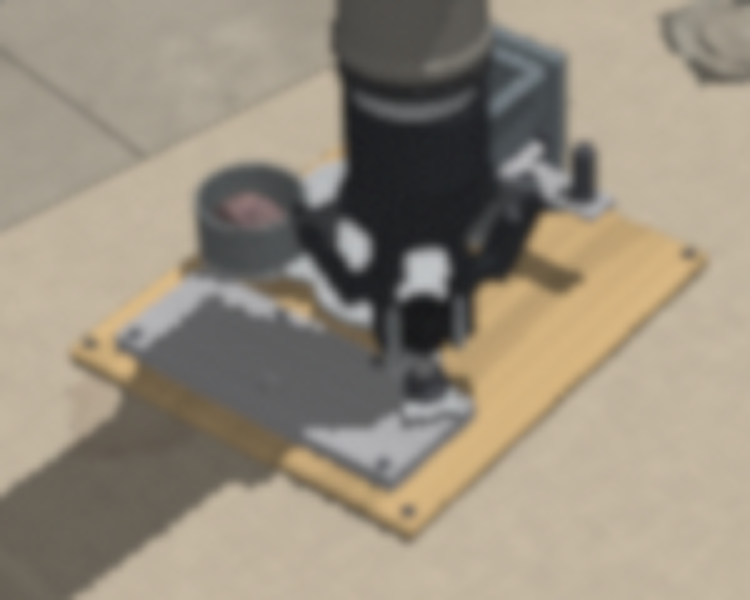

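>>> jog_arm --plan '[0,0,0,0.003,0,0,0,0,0,0,0.003,0,0,0,0,0,0,0.0005,0,0,0,0,0,0,0,0,0,0,0,0,0,0,0,0,0]'

```text
clock: 6.7
eef_pos: [505.7, 139.6, 78.1]
tool_rot: [-0.506, 0.862, 0.0, 0.002]
force: [5.4, 4.9, -7.0]
gripper_width: 27.9
finger_force: 59.9
```

>>> jog_arm --plan '[0,0,0,0.003,0,0,0,0,0,0,0.003,0,0,0,0,0,0,0.002,0,0,0,0,0,0,0,0,0,0,0,0,0,0,0,0,0]'

```text
clock: 7.12
eef_pos: [505.8, 139.6, 70.4]
tool_rot: [-0.506, 0.862, 0.0, 0.002]
force: [5.5, 4.7, -5.0]
gripper_width: 28.0
finger_force: 60.1
```

>>> jog_arm --plan '[0.3,0,0,0,0,0,0,0.6,0,0,0,0,0,0,1,0,0,0,0,0,0,1,0,0,0,0,0,0,1,0,0,0,0,0,0,1,0,0,-0.01,0,0,0,1,0,0,-0.03,0,0,0,1,0,0,-0.03,0,0,0,1,0,0,-0.03,0,0,0,1,0,0,-0.02,0,0,0,1,0,0,0,0,0,0]'

```text
clock: 8.03
eef_pos: [506.2, 138.7, 195.0]
tool_rot: [-0.506, 0.862, -0.001, 0.004]
force: [0.9, -0.3, 0.1]
gripper_width: 85.6
finger_force: 0.0
```

Run:
```python
from h import *
a=snap('scene','s3');s=robot.sense();print(s['eef_pos'],s['force'],s['gripper_width'],s['clock'])
for k in range(2):
    for n,z in(('river_b',35),('knob',68),('gate_grip',98),('pivot',45)): print(n,[(round(q['p'],2),at_z('scene',q['at'],z)) for q in robot.place_of('scene',n)[:1]])
print('knob top px if home / at .011', proj('scene',[505,139,81]),proj('scene',[505,139,92]))
cv2.imwrite('pics/c4.png',cv2.resize(a[140:260,150:300],None,fx=5,fy=5,interpolation=2)[:,:,::-1])
```

```text
[505.19137727 138.28952182 192.68894419] [ 0.82042671  0.10850293 -0.08456853] 85.19387701118184 8.0833
river_b []
knob [(0.54, array([683.3, 193.4,  68. ]))]
gate_grip [(0.6, array([645.2, 159.6,  98. ]))]
pivot [(0.6, array([547.6, 222.6,  45. ]))]
river_b []
knob [(0.54, array([683.3, 193.4,  68. ]))]
gate_grip [(0.6, array([645.2, 159.6,  98. ]))]
pivot [(0.6, array([547.6, 222.6,  45. ]))]
knob top px if home / at .011 [233.5 204.5] [233.4 201.3]
```

View pics/c4.png

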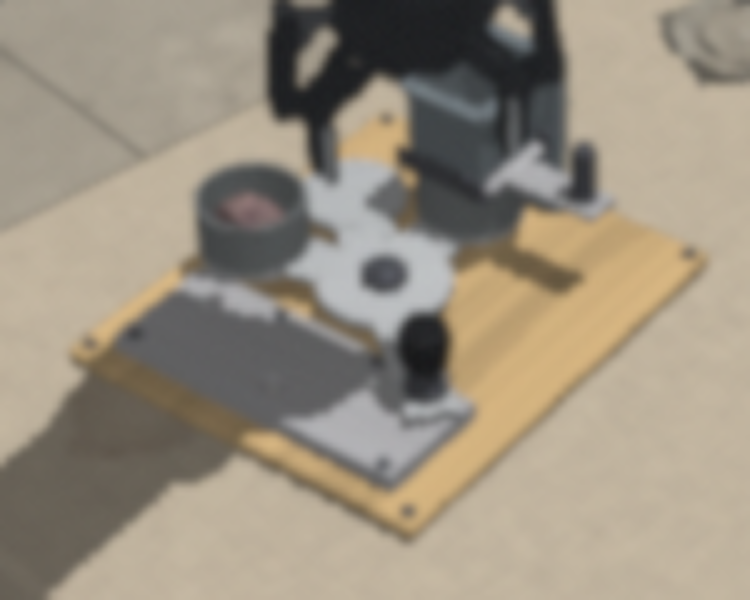

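>>> jog_arm --plan '[0.5,0,0,0,0,0,0.109,0.5,0,0,0,0,0,0.109,0.5,0,0,0,0,0,0.109,0.5,0,0,0,0,0,0.109,0.5,0,0,0,0,0,0.109,0.5,0,0,0,0,0,0.109,0.5,0,0,0,0,0,0.109,0.5,0,0,0,0,0,0.109]'

```text
clock: 9.15
eef_pos: [503.6, 137.9, 189.2]
tool_rot: [-0.092, 0.996, -0.0, -0.0]
force: [0.5, 0.5, -0.3]
gripper_width: 42.9
finger_force: 0.0
```

>>> jog_arm --plan '[0.5,-0.029,0,0,0,0,0,0.5,-0.029,0,0,0,0,0,0.5,-0.029,0,0,0,0,0,0.5,-0.029,0,0,0,0,0,0.5,-0.029,-0.001,0,0,0,0,0.5,0,0,0,0,0,0,0.5,0,0,0,0,0,0,0.5,0,0,0,0,0,0]'

```text
clock: 9.82
eef_pos: [645.4, 164.2, 188.8]
tool_rot: [-0.095, 0.995, -0.0, -0.001]
force: [-0.5, -0.0, 0.3]
gripper_width: 42.8
finger_force: 0.0
```

Run:
```python
from h import *
s=robot.sense();print(s['eef_pos'],s['tool_rot'],s['gripper_width'],s['clock'])
a=snap('scene','s4');b=snap('top','t4')
a=cv2.resize(a[130:230,170:300],None,fx=3,fy=3,interpolation=2);b=cv2.resize(b[110:210,150:280],None,fx=3,fy=3,interpolation=2)
cv2.imwrite('pics/c5.png',np.hstack([a,b])[:,:,::-1])
```

```text
[645.42001698 164.15987409 188.77821082] [-9.50003297e-02  9.95476643e-01 -2.07944333e-04 -1.07094024e-03] 42.81648513494537 9.8167
```

View pics/c5.png

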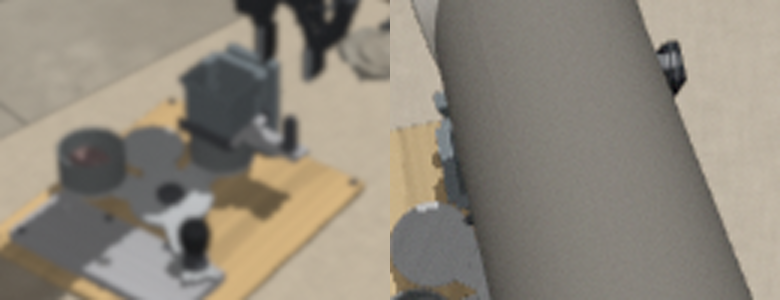

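>>> jog_arm --plan '[0.5,-0.0035,0,0.015,0,0,0,0.5,0,0,0.02,0,0,0,0.5,0,0,0.02,0,0,0,0.5,0,0,0.02,0,0,0,0.5,0,0,0.013,0,0,0,0.5,0,0,0,0,0,0,0.5,0,0,0,0,0,0]'

```text
clock: 10.5
eef_pos: [649.2, 164.9, 101.1]
tool_rot: [-0.095, 0.995, -0.0, -0.001]
force: [0.0, 0.6, 1.1]
gripper_width: 42.4
finger_force: 0.0
```

Run:
```python
from h import *
a=snap('scene','s5');s=robot.sense();print(s['eef_pos'],s['force'],s['gripper_width'],s['clock'])
cv2.imwrite('pics/c6.png',cv2.resize(a[130:230,190:310],None,fx=6,fy=6,interpolation=2)[:,:,::-1])
```

```text
[650.10314828 165.11461307 102.27839246] [-1.34525002  0.57997322  0.16840649] 42.524925494831656 10.55
```

View pics/c6.png

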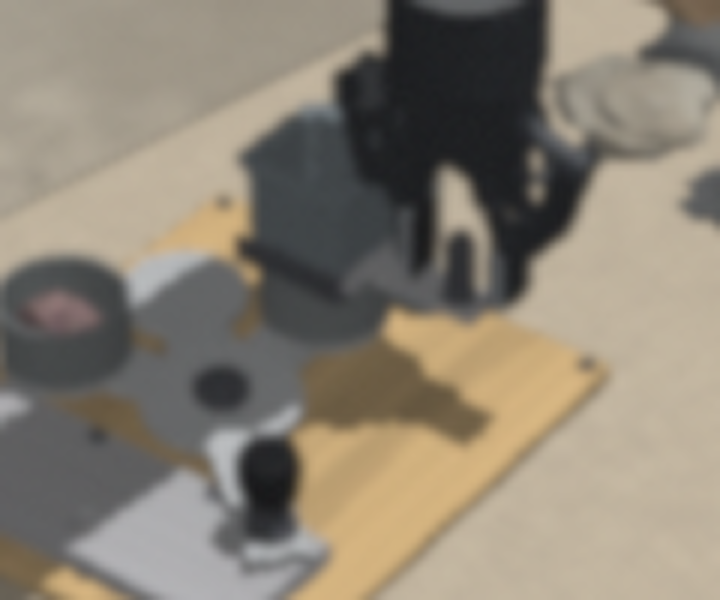

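>>> jog_arm --plan '[0.3,0,0,0,0,0,0,0.1,0,0,0,0,0,0,0,0,0,0,0,0,0,0,0,0,0,0,0,0,0,0,0,0,0,0,0,0,0,0,0,0,0]'

```text
schema error: expected a multiple of 7 numbers
```

>>> jog_arm --plan '[0.3,0,0,0,0,0,0,0.1,0,0,0,0,0,0,0,0,0,0,0,0,0,0,0,0,0,0,0,0,0,0,0,0,0,0,0,0,0,0,0,0,0,0]'

```text
clock: 11.05
eef_pos: [650.7, 165.5, 103.3]
tool_rot: [-0.095, 0.995, 0.0, 0.001]
force: [-1.0, -0.4, 6.8]
gripper_width: 13.7
finger_force: 58.8
```

>>> jog_arm --plan '[0,0,-0.007,0,0,0,0,0,0,-0.009,0,0,0,0,0,0,-0.009,0,0,0,0,0,0,-0.009,0,0,0,0,0,0,-0.009,0,0,0,0,0,0,-0.007,0,0,0,0,0,0,-0.003,0,0,0,0,0,0,0,0,0,0,0,0,0,0,0,0,0,0]'

```text
clock: 11.8
eef_pos: [660.4, 115.1, 103.3]
tool_rot: [-0.096, 0.995, 0.001, 0.001]
force: [-1.6, 4.2, 7.0]
gripper_width: 13.8
finger_force: 59.6
```

>>> jog_arm --plan '[0,0,-0.002,0,0,0,0,0,0,-0.002,0,0,0,0,0,0,0,0,0,0,0]'

```text
clock: 12.05
eef_pos: [660.5, 115.0, 103.3]
tool_rot: [-0.097, 0.995, 0.003, 0.001]
force: [-3.2, 9.8, 6.1]
gripper_width: 14.0
finger_force: 59.7
```

>>> jog_arm --plan '[0,0,-0.003,0,0,0,0,0,0,-0.003,0,0,0,0,0,0,0,0,0,0,0,0,0,0,0,0,0,0]'

```text
clock: 12.38
eef_pos: [660.6, 114.7, 103.2]
tool_rot: [-0.099, 0.995, 0.006, 0.0]
force: [-6.3, 19.8, 7.6]
gripper_width: 13.5
finger_force: 60.1
```

Run:
```python
from h import *
a=snap('scene','s6');s=robot.sense();print(s['eef_pos'],s['force'],s['gripper_width'],s['clock'])
cv2.imwrite('pics/c7.png',cv2.resize(a[130:230,190:310],None,fx=6,fy=6,interpolation=2)[:,:,::-1])
```

```text
[660.55503896 114.72454796 103.22001095] [-5.40340485 19.66235865  5.62172925] 13.636462597706036 12.4333
```

>>> jog_arm --plan '[0,0,0.004,0,0,0,0,0,0,0.004,0,0,0,0,0.2,0,0,0,0,0,0,0.5,0,0,0,0,0,0,0.5,0,0,0,0,0,0,0.5,0,0,0,0,0,0,0.5,0,0,-0.02,0,0,0,0.5,0,0,-0.03,0,0,0,0.5,0,0,-0.03,0,0,0,0.5,-0.01,-0.03,-0.02,0,0,0,0.5,-0.01,-0.03,0,0,0,0,0.5,0,-0.04,0,0,0,0]'

```text
clock: 13.43
eef_pos: [701.0, 18.3, 203.8]
tool_rot: [-0.097, 0.995, 0.001, 0.002]
force: [0.7, -0.2, 0.2]
gripper_width: 42.4
finger_force: 0.0
```

>>> jog_arm --plan '[0.5,0,-0.04,0,0,0,0,0.5,0,-0.04,0,0,0,0,0.5,0,-0.04,0,0,0,0,0.5,0,0,0,0,0,0,0.5,0,0,0,0,0,0,0.5,0,0,0,0,0,0]'

```text
clock: 13.93
eef_pos: [721.1, -101.7, 201.2]
tool_rot: [-0.094, 0.996, 0.0, -0.0]
force: [-0.6, 0.9, 0.8]
gripper_width: 42.7
finger_force: 0.0
```

Run:
```python
from h import *
a=snap('scene','s7');b=snap('top','t7');s=robot.sense();print(s['eef_pos'],s['force'],s['gripper_width'],s['clock'])
for c in('scene','top'):
  for n,z in(('gate_grip',98),('red_pebble_1',40),('river_b',35)): print(c,n,[(round(q['p'],2),at_z(c,q['at'],z)) for q in robot.place_of(c,n)[:4]])
a=cv2.resize(a[140:240,170:300],None,fx=3,fy=3,interpolation=2);b=cv2.resize(b[120:220,150:280],None,fx=3,fy=3,interpolation=2)
cv2.imwrite('pics/c8.png',np.hstack([a,b])[:,:,::-1])
```

```text
[721.38138829 -99.23556284 201.42181441] [-0.61308982  0.61609067  0.47124771] 42.77114835718023 14.0333
scene gate_grip [(0.71, array([646.2, 108.4,  98. ]))]
scene red_pebble_1 []
scene river_b []
top gate_grip [(0.82, array([660.6, 117.6,  98. ]))]
top red_pebble_1 [(0.63, array([540.3, 218.5,  40. ])), (0.57, array([659. , 238.3,  40. ]))]
top river_b [(0.62, array([641.9, 242.7,  35. ]))]
```

View pics/c8.png

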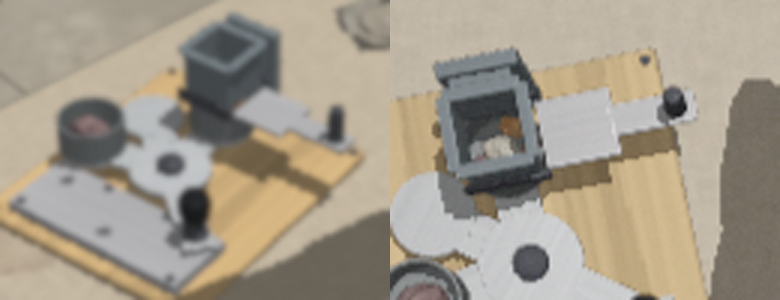

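Run:
```python
from h import *
for uv in((244.3,151.9),):
    p=at_z('top',uv,113)[:2]-[551.8,226.6];print('ly',-np.sin(.191)*p[0]+np.cos(.191)*p[1])
b=cv2.imread('pics/t7.png')[130:190,160:230]; b0=cv2.imread('pics/top0.png')[130:190,160:230]
cv2.imwrite('pics/c9.png',cv2.resize(np.hstack([b0,b]),None,fx=5.6,fy=8,interpolation=2))
o=np.array([552+83.5,225.5+16])
for z in(35,45,55,71,128): print(z,proj('top',[*o,z]))
```

```text
ly -132.24312409908964
35 [190.5 171.3]
45 [189.8 170.3]
55 [189.  169.3]
71 [187.7 167.7]
128 [182.9 161.5]
```

View pics/c9.png

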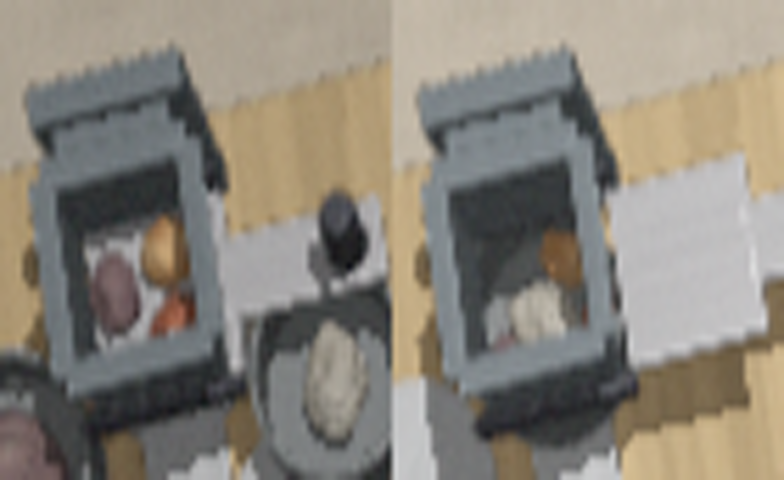

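```bash
python3 -c "
from cell import robot
print(robot.job_done())"
```

```text
the job is handed in; nothing more can be done
None
```

I've handed the job in at about 14 s on the robot's clock. The judge returned no verdict. From the last pictures, the smaller stone's cup is under the hopper with the plunger home, the gate is out at its stop, and the red pebbles seem to be down in that cup; one shows clearly, the other two only as edges.

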